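# Set out the home-office desk

### The arm

A 7-joint arm with a two-finger parallel gripper is mounted at the origin on the work surface. World frame = base frame: x ahead of the robot, y to its left, z up, the work surface at z = 0. Lengths are in m, angles in rad, forces in N, time in s.
With the tool pointing down it reaches from about 0.425 to 0.95 m from the base axis. Payload 4.7 kg.
Tool frame: the origin (TCP) lies at the very end of the fingers, on their centre line; the grasp point (between the pads) lies 19 mm behind it (manip.grasp_offset is the distance from the TCP to the grasp point, in m); z points along the fingers, y is the line along which they close (so a half turn about z gives the same grasp; the last joint's range is limited). The gripper opens to 87 mm and grips with 3 to 60 N. Pads are 19 mm wide; open, the fingers measure 117 mm over their backs; the gripper's body (75 mm by 190 mm) begins 51 mm behind the grasp point.
Start: joints at [-1.328, 0.469, -0.049, 1.532, 0.024, 1.141, -0.082], TCP at [0.181, 0.65, 0.184] pointing down, gripper open.
Joint ranges: [-2.59, 2.59], [-0.33, 1.99], [-1.39, 1.29], [0.1, 2.45], [-1.04, 4.18], [0.21, 1.99], [-2.66, 2.66]. Speed limits (rad/s): [2.57, 2.57, 3.14, 3.14, 3.14, 3.14, 3.14].

### API

Orientations are given as [roll, pitch, yaw] about the fixed x, y, z axes, in that order (R = Rz(yaw) Ry(pitch) Rx(roll)).
In Python, from station import manip, inverse_kinematics, read_camera, camera_params, status gives the robot as it stands. Calls block until the motion is done:
- manip.goto(position, orientation): joint-space move of the TCP to a pose.
- manip.move_linear(position, frame=None, velocity=0.15): straight line of the TCP; frame=None keeps the orientation; velocity is the mean speed in m/s.
- manip.set_joints(angles): joint-space move.
- manip.move_gripper(opening): finger opening in m; the grip force is fixed at half the most; returns when the fingers have stopped.
- manip.dwell(seconds).
- inverse_kinematics(position, orientation): joint angles nearest the present ones, or None.
- read_camera(name): name is "scene" or "top"; returns the picture (480x640x3 uint8, red, green, blue); there is no depth.
- camera_params(name): a dict with "K" (3x3 intrinsics, pixels), "extrinsics" (4x4, takes a point from camera to world coordinates). Camera axes: x right, y down, z forward; pixel columns grow to the right and rows downward; lengths in m; the calibration is good to about 2 mm. A picture is of the moment at which its call begins. camera_params takes no time and is no camera call.
A pose or a line that the arm cannot do raises manip.PlanningError and nothing moves.
- manip.finish_job(): hands the job in; it is judged then, once.
Readings, each from a call of its own:
- status.current_t(): time.
- status.current_joint_pos(): joint angles.
- status.current_joint_vel(): joint speeds.
- status.current_joint_efforts(): joint torques, N m.
- status.current_eef_pos(): TCP position.
- status.current_ee_rot(): TCP orientation.
- status.current_wrist_force(): force on the tool from outside, world axes, zero at the start.
- status.current_torque(): the same for the moment, N m.
- status.current_gripper_width(): finger opening in m.
- status.current_finger_force(): force on a finger pad.
Only numpy, scipy, OpenCV 4.12 (cv2) and the standard library are available. Lean on these libraries where they do the work, as an engineer would, in place of code of your own. Each camera call takes 0.05 s, during which the arm holds its last target. There are 200 camera calls.

### The job

Set the desk out for work: lay the memo block flat in the middle of the grey felt mat, its long side along the mat's long side, with the brass paperweight on the middle of the memo block; stand the mug in the middle of the cork coaster and the pen pot on the wooden board midway between the coaster and the potted plant. Lay the stapler on the desk close beside the mat at the end of the mat nearer the plant, a finger's width from that edge, parallel to it and centred on it. Set everything down gently and upright, never tip the mug over, and leave the tape dispenser where it is.

Things in the scene. Friction and masses are not known exactly. Their poses are not given: they have to be found in the camera images.
- memo: memo block, loose: a flat paper block with brown card covers and a dark bound end, 95 mm (its x) by 56 mm (its y) by 14 mm thick, about 0.15 kg, lying flat on the desk. Origin: centre of its underside; z up.
- weight: paperweight, loose: a solid round brass disc, 42 mm in diameter, 32 mm high with straight sides up to 27 mm, about 0.3 kg. Origin: centre of its underside; z up.
- mug: white ceramic mug, loose, upright: mouth 62 mm in diameter, 80 mm high, open on top, about 0.24 kg; the body is a straight cylinder; its handle sticks out towards its +y, to 68 mm from the mug's axis, so take it across the body along its x. Origin: centre of its underside; z up.
- pot: empty pen pot, loose, upright: a square open-topped aluminium box 56 mm by 56 mm (its x and y), 85 mm high, walls 3 mm, about 0.18 kg. Origin: centre of its underside; z up. Which way its sides face at the end does not matter.
- stapler: desk stapler, loose, standing on its base: 110 mm long (its x, jaw to +x), 30 mm wide (its y), about 43 mm high, grey over a dark steel base, about 0.25 kg. Origin: centre of its underside; z up. Either end may point away from the robot.
- mat: grey felt mat, fixed flat on the desk in front of the robot: 150 mm along its x (away from the robot) by 190 mm along its y (the long side, to the robot's left), 3 mm thick. Its two ends are the edges at y = +95 mm and y = -95 mm. Origin: centre of its underside, on the desk top.
- board: low light-wood board, fixed on the desk beyond the mat: 110 mm along its x by 420 mm along its y, 15 mm thick. Coaster and plant stand on it, 140 mm either side of its centre, on its long centre line; which is on which side varies. Origin: centre of its underside, on the desk top; so the midway place for the pen pot is its centre.
- coaster: round cork coaster, fixed on the board: 90 mm in diameter, 5 mm thick, its top 20 mm above the desk. Origin: centre of its underside, on the board's top.
- plant: small plant in a round white pot, fixed on the board: pot 76 mm in diameter and 60 mm high, 110 mm high with its green leaves. Origin: centre of its underside, on the board's top.
- tape: tape dispenser, a bystander standing among the loose things: white, 80 mm by 42 mm, 63 mm high with its amber roll, about 0.6 kg. Origin: centre of its underside. To be left where it is.

How it is judged:
At the end, for the whole second after the job is handed in: Memo on mat, weight on memo, mug on coaster: centred within 12 mm (memo 0.15 rad); pot on board within 15 mm of midway; stapler on desk at the mat's plant end, 0-40 mm from edge, centred within 25 mm, 0.2 rad; all upright (0.1 rad), released, at rest; tape dispenser moved under 30 mm (horizontal distance between memo and mat below 0.012 m and angle between the x axis of memo and the y axis of mat, either way round below 0.15 rad and z of memo in the frame of mat between 0.0005 and 0.006 m and horizontal distance between weight and memo below 0.012 m and z of weight in the frame of memo between 0.011 and 0.018 m and horizontal distance between mug and coaster below 0.012 m and z of mug in the frame of coaster between 0.002 and 0.009 m and x of pot in the frame of board between -0.015 and 0.015 m and y of pot in the frame of board between -0.015 and 0.015 m and z of pot in the frame of board between 0.012 and 0.019 m and x of stapler in the frame of mat between -0.025 and 0.025 m and angle between the x axis of stapler and the x axis of mat, either way round below 0.2 rad and height (world z) of stapler between -0.003 and 0.0025 m and ((y of plant in the frame of mat above 0 m and y of stapler in the frame of mat between 0.109 and 0.15 m) or (y of plant in the frame of mat below 0 m and y of stapler in the frame of mat between -0.15 and -0.109 m)) and angle between each of memo, weight, mug, pot, stapler's own z axis and vertical below 0.1 rad and linear speed of each of memo, weight, mug, pot, stapler below 0.02 m/s and angular speed of each of memo, weight, mug, pot, stapler below 0.2 rad/s and contact force between each of memo, weight, mug, pot, stapler and the fingers below 0.05 N and distance of tape from where it was at the start of the episode below 0.03 m); the robot touches nothing.
It fails at once if a task thing is dropped (falls free at over 0.6 m/s, about 18 mm) ((linear speed of memo above 0.6 m/s and contact force between memo and the fingers below 0.05 N) or (linear speed of weight above 0.6 m/s and contact force between weight and the fingers below 0.05 N) or (linear speed of mug above 0.6 m/s and contact force between mug and the fingers below 0.05 N) or (linear speed of pot above 0.6 m/s and contact force between pot and the fingers below 0.05 N) or (linear speed of stapler above 0.6 m/s and contact force between stapler and the fingers below 0.05 N)).
It fails at once if the mug is tipped over (more than 60 degrees) (angle between mug's own z axis and vertical above 1.05 rad).
It fails at once if the tape dispenser is moved by more than 30 mm (distance of tape from where it was at the start of the episode above 0.03 m).
It also fails if it takes over 141 s, if anything falls off the work surface, if the arm or the gripper's body presses on something with over 40 N, if the wrist force passes 120 N, or if a joint passes its speed limit or range.

## Working session

There is one attempt and no reset: what is moved stays moved. The work goes in short steps, each a Python script; the robot and the scene stay as the last script left them, time stands still between calls to the robot, and variables do not carry over. Pictures are saved under pics/ and viewed, at most 14 in all, crops included, and the job is handed in when it is done.

```bash
ls; mkdir -p pics
python3 - <<'E'
from station import *
import cv2
for n in("top","scene"):
    cv2.imwrite(f"pics/{n}0.png",read_camera(n)[:,:,::-1]); p=camera_params(n); print(n,p["K"],p["extrinsics"])
print(status.current_t())
E
```

```text
pics
top [[475.65643183   0.         323.25176528]
 [  0.         475.65643183 240.77942207]
 [  0.           0.           1.        ]] [[-0.01989891 -0.99568351  0.09065534  0.45939605]
 [-0.99931598  0.0169804  -0.0328519   0.01850918]
 [ 0.03117073 -0.09124704 -0.99534032  1.00509452]
 [ 0.          0.          0.          1.        ]]
scene [[590.72713048   0.         305.31509761]
 [  0.         590.72713048 235.62569319]
 [  0.           0.           1.        ]] [[ 0.48446964  0.62139018 -0.61576247  1.34337125]
 [ 0.87478373 -0.33886543  0.34629993 -0.46901341]
 [ 0.00652676 -0.70643079 -0.70775203  0.973239  ]
 [ 0.          0.          0.          1.        ]]
0.1
```

View pics/top0.png

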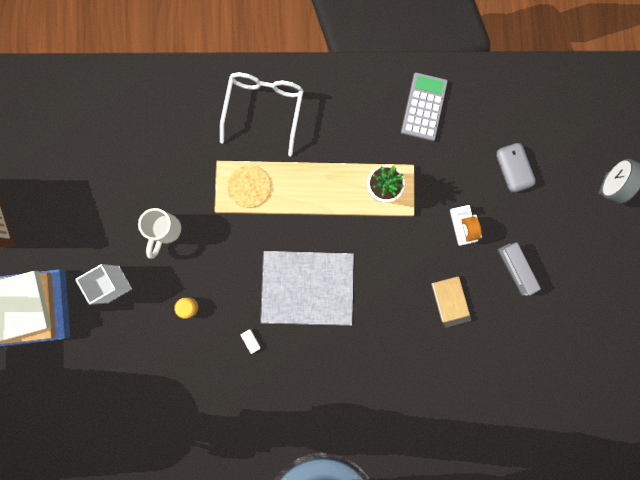

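View pics/scene0.png

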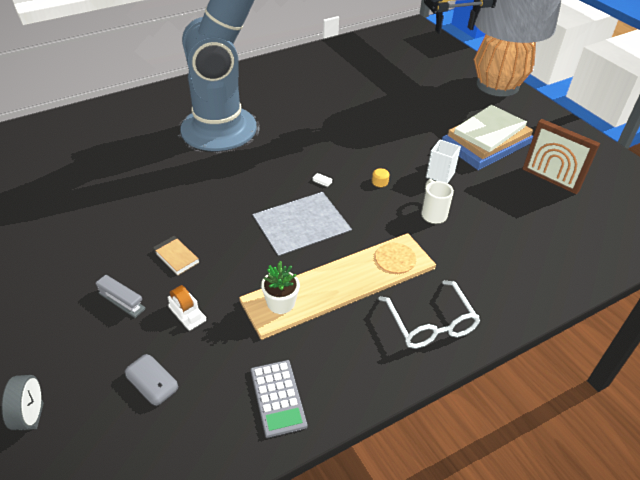

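The top view has +x up and +y left. The plant is at (387,183), on the −y side, with the coaster at (249,187), mat centre (308,288), memo (451,301), stapler (520,270) and tape (466,226). On the left are the mug at (158,228) with its handle towards −x, the pot at (104,284) and the weight at (186,308).

```bash
cat > vis.py <<'E'
import numpy as np, cv2
from station import camera_params
def ray(n,uv,z):
    "pixels (N,2) -> world points on plane z"
    p=camera_params(n);K=np.array(p["K"]);T=np.array(p["extrinsics"])
    uv=np.atleast_2d(np.asarray(uv,float))
    d=np.c_[uv,np.ones(len(uv))]@np.linalg.inv(K).T@T[:3,:3].T
    return T[:3,3]+d*((z-T[2,3])/d[:,2])[:,None]
def rect(n,c,z):
    "min area rect of a contour cast on plane z: centre, sizes (mm), yaw of long side"
    w=ray(n,c.reshape(-1,2),z)[:,:2]
    (x,y),(a,b),t=cv2.minAreaRect((w*1000).astype(np.float32))
    if a<b:a,b,t=b,a,t+90
    return np.array([x,y])/1000,(round(a,1),round(b,1)),np.radians((t+90)%180-90)
def biggest(mask,roi):
    x0,y0,x1,y1=roi;m=np.zeros_like(mask);m[y0:y1,x0:x1]=mask[y0:y1,x0:x1]
    cs=cv2.findContours(m,cv2.RETR_EXTERNAL,cv2.CHAIN_APPROX_NONE)[0]
    return max(cs,key=cv2.contourArea)
E
python3 - <<'E'
from vis import *
im=cv2.imread("pics/top0.png");hsv=cv2.cvtColor(im,cv2.COLOR_BGR2HSV);S,V=hsv[...,1],hsv[...,2]
H=hsv[...,0]
br=((V>75)*255).astype(np.uint8); sat=((V>90)&(S>70))*np.uint8(255)
big=cv2.resize(im,None,fx=5,fy=5,interpolation=cv2.INTER_CUBIC)
D={"board":(br,(205,150,425,225),.015),"coaster":(((H<16)&(S>110)&(V>120))*np.uint8(255),(222,160,280,212),.02),"mat":(br,(255,245,360,330),.003),
"memo":(sat,(425,270,475,332),.014),"stapler":(br,(495,235,545,300),.04),"weight":(sat,(168,290,205,325),.027),
"mug":(br,(130,200,185,265),.08),"pot":(br,(72,258,135,310),.085),"tape":(br,(445,200,490,250),.03)}
for k,(m,r,z) in D.items():
    c=biggest(m,r); print(k,*rect("top",c,z),"bbox",cv2.boundingRect(c))
    cv2.drawContours(big,[c*5+2],-1,(0,0,255),1)
def crop(x,y,w=53,h=60,f=1):return cv2.resize(big[y*5:(y+h)*5,x*5:(x+w)*5],(266,300))
mos=np.vstack([np.hstack([crop(132,203),crop(77,256),crop(160,278)]),np.hstack([crop(425,268),crop(493,238),crop(443,197)])])
cv2.imwrite("pics/mos.png",mos)
E
```

```text
board [0.66101752 0.00136957] (421.8, 114.6) 1.537804554578777 bbox (214, 160, 201, 57)
coaster [0.62439294 0.12899823] (0.0, 0.0) 0.0 bbox (254, 206, 1, 1)
mat [0.45271625 0.0217482 ] (192.6, 152.3) 1.525202476300522 bbox (260, 251, 94, 75)
memo [ 0.42350531 -0.2792193 ] (85.5, 56.9) 0.23427869721319092 bbox (433, 276, 37, 47)
stapler [ 0.4824559  -0.41437726] (114.1, 45.4) 0.4206574461650804 bbox (498, 242, 43, 54)
weight [0.41787512 0.26749213] (46.1, 42.3) -1.566671351901135 bbox (174, 297, 24, 22)
mug [0.57169031 0.31356152] (92.3, 83.1) -0.8614533835982037 bbox (137, 208, 45, 52)
pot [0.46855548 0.40836365] (85.7, 74.0) -1.053309639056384 bbox (75, 264, 57, 41)
tape [ 0.57760541 -0.31213693] (81.2, 57.1) 0.2020410989282681 bbox (449, 205, 33, 41)
```

View pics/mos.png

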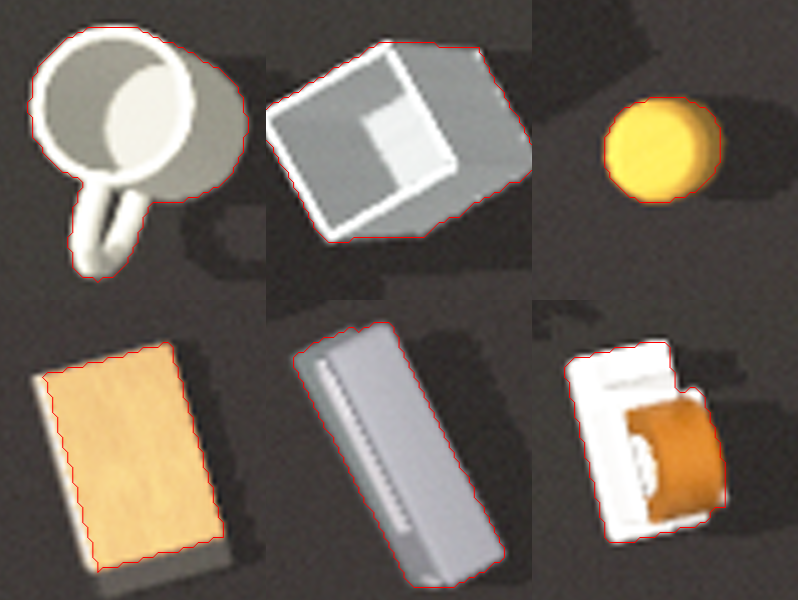

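The mosaic is magnified about 5×. The mug rim centre is at (112,106). The pot rim corners are (387,41), (457,165), (331,240) and (~258,115). The weight's top is at about (658,150). The memo's top corners, including the dark end, are (45,375), (172,342), (232,564) and (105,597). The stapler's base edge runs (293,355)→(410,585) and its top edge (390,322)→(505,553).

Run:
```python
from vis import *
from station import *
T={"mug":(132,203,0,0),"pot":(77,256,266,0),"w":(160,278,532,0),"memo":(425,268,0,300),"st":(493,238,266,300)}
def P(t,pts,z):
    ox,oy,tx,ty=T[t];p=np.atleast_2d(np.array(pts,float))
    return ray("top",np.c_[ox+(p[:,0]-tx+.5)/5.02-.5,oy+(p[:,1]-ty+.5)/5-.5],z)[:,:2]
ang=lambda d:np.arctan2(d[1],d[0])
n=np.linalg.norm
mug=P("mug",(112,106),.08)[0];h=P("mug",(97,275),.04)[0]-mug;print("mug",mug,"handle",n(h),ang(h),"size",n(np.diff(P("mug",[(31,106),(194,106)],.08),axis=0)))
q=P("pot",[(387,41),(457,165),(331,240),(258,115)],.085);print("pot",q.mean(0),(q[0]+q[2])/2,[(n(q[i]-q[i-1]),ang(q[i]-q[i-1])) for i in range(4)])
print("weight",P("w",(658,150),.027))
q=P("memo",[(45,375),(172,342),(232,564),(105,597)],.014);print("memo",q.mean(0),[(n(q[i]-q[i-1]),ang(q[i]-q[i-1])) for i in range(4)])
for e,z in(([(293,355),(410,585)],.004),([(390,322),(505,553)],.04)):
    q=P("st",e,z);d=q[0]-q[1];a=ang(d);nrm=np.array([-np.sin(a),np.cos(a)])*(-1 if z<.01 else 1)
    print("st edge",q.tolist(),"len",n(d),"yaw",a,"axis mid",q.mean(0)+.015*nrm)
print("coaster",ray("top",(249.5,187),.02))
im=cv2.imread("pics/top0.png");lab=cv2.cvtColor(im,cv2.COLOR_BGR2LAB)
m=cv2.morphologyEx(((lab[...,1]>cv2.threshold(np.ascontiguousarray(lab[163:213,220:285,1]),0,255,cv2.THRESH_OTSU)[0])*255).astype(np.uint8),cv2.MORPH_CLOSE,np.ones((5,5)))
c=biggest(m,(220,163,285,213));print("coaster lab",rect("top",c,.02),cv2.boundingRect(c))
# scene check: mat/board corner centres
s=cv2.imread("pics/scene0.png");hs=cv2.cvtColor(s,cv2.COLOR_BGR2HSV);b=((hs[...,2]>75)*255).astype(np.uint8)
print("scene mat",rect("scene",biggest(b,(245,185,360,256)),.003))
print("scene weight",rect("scene",biggest(((hs[...,1]>90)&(hs[...,2]>90))*np.uint8(255),(365,160,395,195)),.016))
print("scene memo",rect("scene",biggest(b,(150,230,205,276)),.012))
print("scene st",rect("scene",biggest(b,(90,270,150,320)),.02))
print(status.current_ee_rot(),status.current_gripper_width(),manip.grasp_offset)
```

```text
mug [0.58230398 0.3157354 ] handle 0.06553782661704753 2.8641092725500505 size 0.06228554666779129
pot [0.46892487 0.42343054] [0.4689033  0.42313527] [(np.float64(0.05472446205704655), np.float64(-1.0503014497731717)), (np.float64(0.05482032065148209), np.float64(-2.6231556464403694)), (np.float64(0.05374675740949962), np.float64(2.1036129270194825)), (np.float64(0.05548924502833005), np.float64(0.5361556984611298))]
weight [[0.41764424 0.26910165]]
memo [ 0.4180521  -0.28081272] [(np.float64(0.09464823707498717), np.float64(0.2260049292566833)), (np.float64(0.05552141702546217), np.float64(-1.339536501725084)), (np.float64(0.09492794991803004), np.float64(-2.920106971426848)), (np.float64(0.055091650580699696), np.float64(1.797037488935461))]
st edge [[0.5274384751830941, -0.3875188510765549], [0.4288485158706565, -0.4322585255700043]] len 0.10826642393192777 yaw 0.4260057345752587 axis mid [ 0.48434205 -0.42354804]
st edge [[0.5379328585226487, -0.4140194646713879], [0.44215911286151177, -0.4561039798113426]] len 0.10461222095209155 yaw 0.4140174836476096 axis mid [ 0.48401163 -0.42132904]
coaster [[0.66471973 0.13810579 0.02      ]]
coaster lab (array([0.66402515, 0.14385426]), (109.6, 104.1), np.float64(1.5556562559977962)) (220, 163, 54, 50)
scene mat (array([0.45272745, 0.02044552]), (193.2, 155.7), np.float64(1.5223149438886037))
scene weight (array([0.41867297, 0.26904355]), (77.0, 43.5), np.float64(-0.5853913700021076))
scene memo (array([ 0.42062476, -0.28037231]), (109.0, 63.7), np.float64(0.23327203896589777))
scene st (array([ 0.48083255, -0.42220947]), (138.4, 47.2), np.float64(0.4432015375562783))
[-3.13982274e+00  1.09993655e-04  2.86980523e+00] 0.08706338253398377 0.0187
```

```bash
cat > act.py <<'E'
import numpy as np
from station import *
MAT=np.array([.4527,.021]);MY=-.046
def over(xy,yaw,z):
    "joint-space move above xy, tool down, whichever half turn is nearer"
    q=np.array(status.current_joint_pos());best=None
    for k in(-2,-1,0,1,2):
        for zz in(z,):
            s=inverse_kinematics([*xy,zz],[np.pi,0,yaw+k*np.pi])
            if s is None:continue
            c=np.abs(np.array(s)-q).max()
            if best is None or c<best[0]:best=(c,yaw+k*np.pi)
    manip.goto([*xy,z],[np.pi,0,best[1]])
def line(xy,z,v):manip.move_linear([*xy,z],velocity=v)
def pick(xy,yaw,zg,zt=.2):
    over(xy,yaw,zt);line(xy,zg+.02,.2);line(xy,zg,.06)
    manip.move_gripper(0.0);print("grip",round(status.current_gripper_width(),4),"F",np.round(status.current_finger_force(),1))
    line(xy,zg+.02,.06);line(xy,zt,.2)
    print("held",round(status.current_gripper_width(),4),"t",round(status.current_t(),1))
def place(xy,yaw,zp,zt=.2,zup=.2,open_to=.087):
    over(xy,yaw,zt);line(xy,zp+.02,.2);line(xy,zp,.04)
    print("wrist",np.round(status.current_wrist_force(),1),"z",round(float(status.current_eef_pos()[2]),4))
    manip.move_gripper(open_to);line(xy,zp+.03,.08);line(xy,zup,.2)
    print("placed t",round(status.current_t(),1))
E
python3 - <<'E'
from act import *
pick([.418,-.281],.226,.004)
place(MAT,MY+np.pi/2,.008)
pick([.4178,.269],.0,.006)
place(MAT,MY,.006+.0175)
import cv2;cv2.imwrite("pics/top1.png",read_camera("top")[200:360,150:490,::-1].repeat(2,0).repeat(2,1))
E
```

```text
grip 0.0001 F 0.0
held 0.0006 t 8.0
wrist [ 0.3  0.1 -0. ] z 0.0079
placed t 13.8
grip 0.0 F 0.0
held 0.0003 t 19.4
wrist [0.2 0.2 0.5] z 0.0234
placed t 24.9
```

View pics/top1.png

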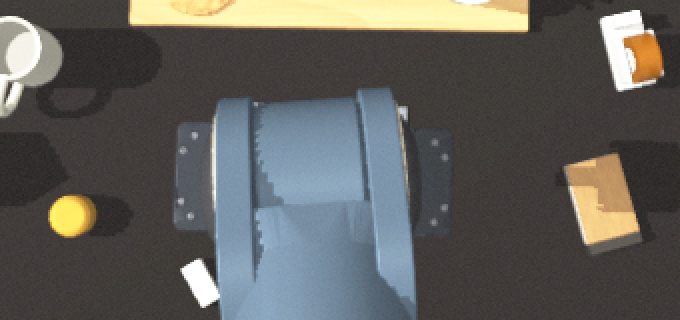

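Both grips closed on nothing: the memo (about (451,301) in full-image pixels) and the weight (about (186,308)) haven't moved. I'll lower the open gripper over the weight and look from the side.

Run:
```python
from act import *
import cv2
over([.4178,.269],0,.2)
print(status.current_eef_pos(),status.current_ee_rot(),status.current_gripper_width())
line([.4178,.269],.06,.2)
print(status.current_eef_pos(),status.current_gripper_width(),status.current_t())
a=read_camera("scene")[60:280,250:530,::-1];cv2.imwrite("pics/s2.png",cv2.resize(a,None,fx=2.7,fy=2.7))
cv2.imwrite("pics/t2.png",cv2.resize(read_camera("top")[190:420,90:330,::-1],None,fx=2.5,fy=2.5))
```

```text
[0.41839659 0.26710174 0.19965269] [-3.14018504e+00 -1.83298171e-04  3.13903820e+00] 0.08687026504019359
[0.41897943 0.26885287 0.06094359] 0.08724275923461497 26.7583
```

View pics/s2.png

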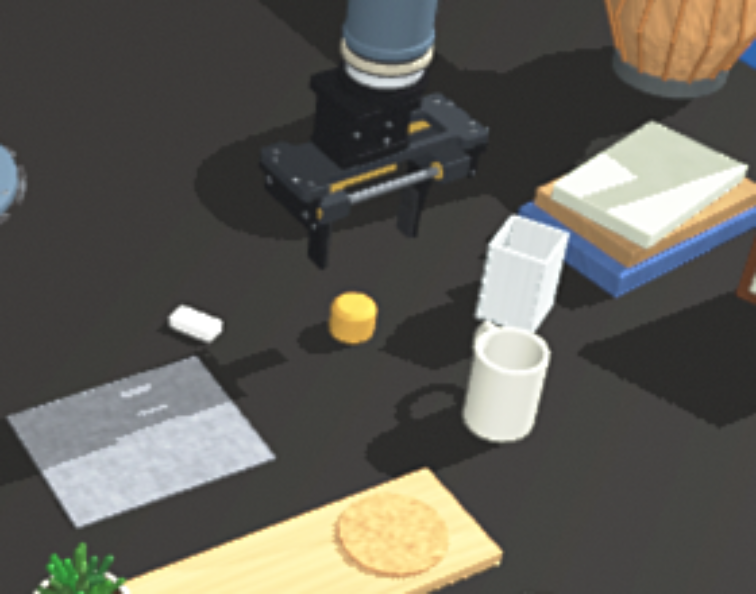

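View pics/t2.png

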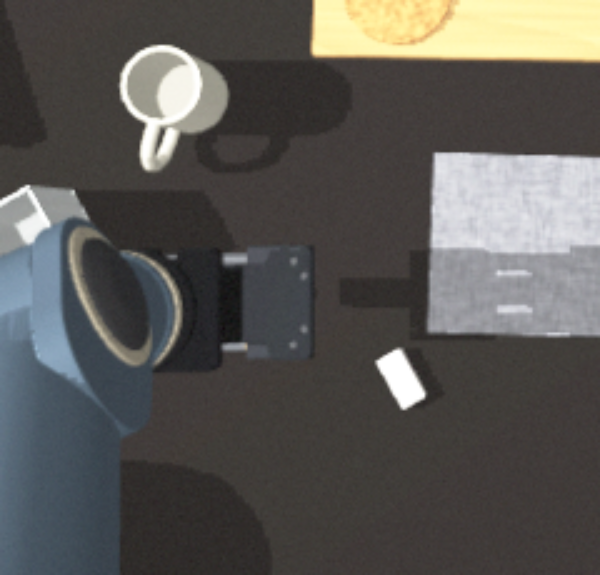

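Run:
```python
from vis import *
from station import *
def proj(n,p):
    c=camera_params(n);T=np.linalg.inv(np.array(c["extrinsics"]));q=np.array(c["K"])@(T[:3,:3]@p+T[:3,3]);return q[:2]/q[2]
p=np.array(status.current_eef_pos())
for dz in(0,.02,.04,.06):
    print(dz,[np.round(proj("scene",p+[0,s,dz])) for s in(-.045,0,.045)])
print("body top-view",[np.round(proj("top",p+[0,-.095,h])) for h in(.07,.1,.15)])
print("seen tips scene ~ (368,158) right tip (404,147); body right end top view ~ (215,311)")
for z in (.06,.05,.07,.08,.1): print(z,ray("scene",[(368,158),(403,147)],z).round(3).tolist())
```

```text
0 [array([367., 169.]), array([383., 163.]), array([397., 158.])]
0.02 [array([368., 162.]), array([383., 157.]), array([398., 151.])]
0.04 [array([369., 155.]), array([384., 150.]), array([399., 145.])]
0.06 [array([369., 149.]), array([385., 143.]), array([400., 138.])]
body top-view [array([223., 309.]), array([219., 309.]), array([214., 311.])]
seen tips scene ~ (368,158) right tip (404,147); body right end top view ~ (215,311)
0.06 [[0.383, 0.25, 0.06], [0.387, 0.355, 0.06]]
0.05 [[0.372, 0.258, 0.05], [0.377, 0.364, 0.05]]
0.07 [[0.393, 0.242, 0.07], [0.398, 0.346, 0.07]]
0.08 [[0.404, 0.234, 0.08], [0.408, 0.337, 0.08]]
0.1 [[0.425, 0.219, 0.1], [0.429, 0.319, 0.1]]
```

The fingertips appear at about (368,158) and (403,147) in the scene picture. That is roughly 11 px, or about 30 mm, higher than the reported TCP. The reported tool height therefore looks wrong, and I'll measure it with a guarded touch on empty desk.

Run:
```python
from vis import *
from act import *
print("body centre from top1:",ray("top",[(306.5,289.5)],.35))
manip.move_gripper(0)
x=[.45,.19]
over(x,0,.08);line(x,.02,.15)
f0=np.array(status.current_wrist_force());z=.02
a=read_camera("scene")[:,:,::-1]
cv2.imwrite("pics/s3.png",cv2.resize(a[90:190,300:430],None,fx=6,fy=6,interpolation=cv2.INTER_CUBIC))
try:
    while z>-.045:
        z-=.0025;line(x,z,.05);f=np.array(status.current_wrist_force())-f0
        if abs(f[2])>2.5:break
except manip.PlanningError as e:print("plan",e)
print("contact z cmd",z,status.current_eef_pos(),"F",f.round(1),"t",status.current_t())
line(x,z+.01,.05)
```

```text
body centre from top1: [[0.45247257 0.02116756 0.35      ]]
contact z cmd -0.04 [ 0.4499536   0.19008816 -0.03781205] F [-6.8 -2.2 26.1] t 35.425
```

View pics/s3.png

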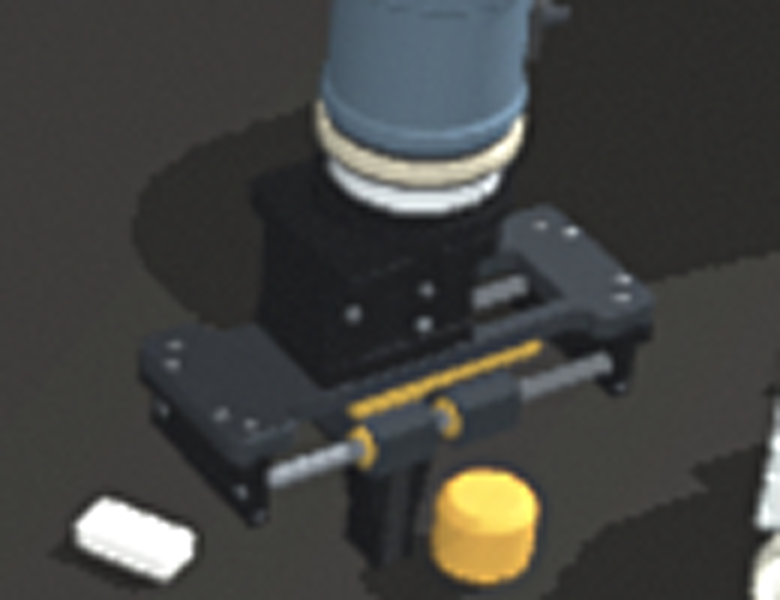

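Contact came at a reported z of about −0.037 m, so the real fingertips sit 37 mm above the reported TCP. The gripper body centre matches horizontally, so only z needs correcting. I'll apply that and stop if a grip comes out wrong.

```bash
python3 - <<'E'
s=open("act.py").read()
s=s.replace("MY=-.046\n","MY=-.046\nOFF=.037  # true fingertips are this much above the reported TCP\n")
s=s.replace("for zz in(z,):","for zz in(z-OFF,):").replace("manip.goto([*xy,z],","manip.goto([*xy,z-OFF],").replace("move_linear([*xy,z],","move_linear([*xy,z-OFF],")
s=s.replace("def pick(xy,yaw,zg,zt=.2):\n    over","def pick(xy,yaw,zg,w,zt=.2):\n    manip.move_gripper(.087);over")
s=s.replace("    line(xy,zg+.02,.06);line(xy,zt,.2)\n","    print('wrist',np.round(status.current_wrist_force(),1))\n    assert abs(status.current_gripper_width()-w)<.004,'bad grip'\n    line(xy,zg+.02,.06);line(xy,zt,.2)\n")
open("act.py","w").write(s)
E
python3 - <<'E'
from act import *
line([.45,.19],.15,.2)
pick([.4178,.269],0,.007,.042)
E
```

```text
grip 0.041 F 30.0
wrist [-0.3  0.7  0.6]
held 0.0412 t 42.5
```

The offset is confirmed by a 41 mm grip. The memo has to go down first, so I'll put the weight back and run memo, then weight.

Run:
```python
from act import *
w=[.4178,.269]
line(w,.03,.2);line(w,.0075,.05);manip.move_gripper(.087);line(w,.05,.15)
line(w,.12,.2)
pick([.418,-.281],.226,.005,.056,zt=.12)
place(MAT,MY+np.pi/2,.0095,zt=.12,zup=.12)
pick(w,0,.007,.042,zt=.12)
place(MAT,MY,.007+.0185,zt=.12,zup=.15)
```

```text
grip 0.0555 F 30.0
wrist [-0.2  0.8  2.1]
held 0.0558 t 51.1
wrist [ 0.5 -0.4 -3.1] z -0.0276
placed t 55.4
grip 0.0411 F 30.0
wrist [ 0.6 -1.1  0.1]
held 0.0409 t 60.4
wrist [-0.3 -0.1 -2. ] z -0.0116
placed t 64.7
```

Run:
```python
from act import *
import cv2
pick([.582,.316],-.278,.04,.062,zt=.17)
place([.666,.139],-.278,.061,zt=.17,zup=.19)
pick([.469,.423],-1.045,.04,.056,zt=.19)
place([.6625,.0015],np.pi/2-.033,.056,zt=.19,zup=.19)
pick([.484,-.422],.42,.01,.03,zt=.12)
st=MAT+np.array([[np.cos(MY),-np.sin(MY)],[np.sin(MY),np.cos(MY)]])@[0,-.126]
place(st,MY,.011,zt=.12,zup=.15)
over([.45,-.35],0,.25)
cv2.imwrite("pics/top4.png",read_camera("top")[:,:,::-1]);cv2.imwrite("pics/s4.png",read_camera("scene")[:,:,::-1])
```

```text
grip 0.0599 F 29.9
wrist [ 0.2 -0.1  0.9]
held 0.0605 t 69.1
wrist [-0.9  0.  -1.8] z 0.0239
placed t 73.0
grip 0.056 F 30.0
wrist [-0.7 -1.1  1.8]
held 0.0556 t 77.8
wrist [-0.5  0.1 -2.8] z 0.0188
placed t 82.8
grip 0.029 F 29.9
wrist [ 0.9 -1.2 -0.1]
held 0.0297 t 87.9
wrist [ 0.5 -0.1 -2.8] z -0.0261
placed t 92.7
```

View pics/top4.png

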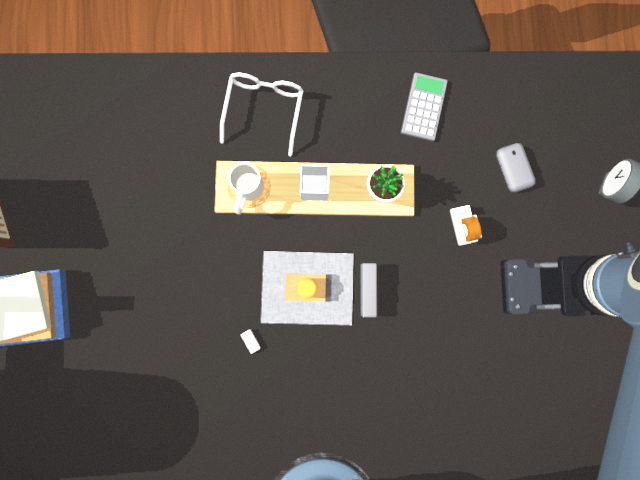

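View pics/s4.png

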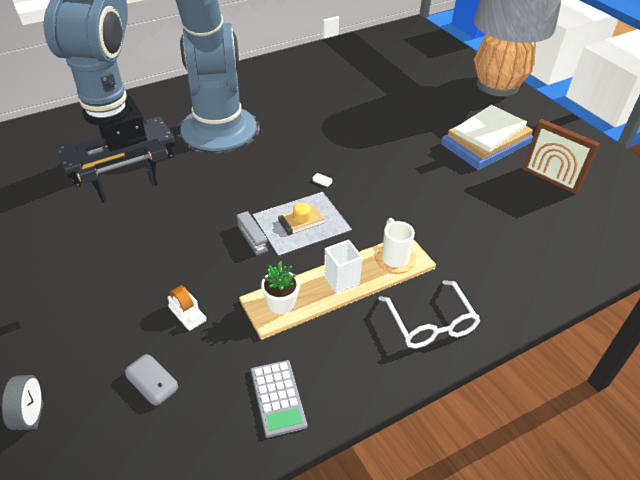

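Everything is in place: the mug on the coaster at (245,183), pot (315,183), memo and weight (307,288), and stapler (369,290) beside the mat. The tape dispenser is untouched at (466,226). A quick numeric check before handing in.

Run:
```python
from vis import *
im=cv2.imread("pics/top4.png");hsv=cv2.cvtColor(im,cv2.COLOR_BGR2HSV);H,S,V=[hsv[...,i] for i in range(3)]
u8=lambda m:m.astype(np.uint8)*255
print("mat",rect("top",biggest(u8((V>75)),(255,245,357,330)),.003))
print("memo(light part)",rect("top",biggest(u8((S>70)&(V>90)),(275,265,335,312)),.017))
print("weight",rect("top",biggest(u8((S>170)&(V>150)),(290,270,325,305)),.044))
print("stapler",rect("top",biggest(u8(V>75),(358,255,385,325)),.04))
g=cv2.resize(im[155:225,210:310],(800,560),interpolation=cv2.INTER_CUBIC)
h=cv2.resize(im[245:330,255:390],(800,504),interpolation=cv2.INTER_CUBIC)
cv2.imwrite("pics/g.png",g);cv2.imwrite("pics/h.png",h)
```

```text
mat (array([0.45448602, 0.0242942 ]), (213.2, 175.8), np.float64(1.553465273368988))
memo(light part) (array([0.45422861, 0.0254226 ]), (82.5, 53.5), np.float64(1.5498749327453976))
weight (array([0.44885236, 0.003328  ]), (2.0, 0.0), np.float64(-0.018518024323756974))
stapler (array([ 0.4470676 , -0.10834604]), (139.4, 53.2), np.float64(-0.026597655596893872))
```

View pics/g.png

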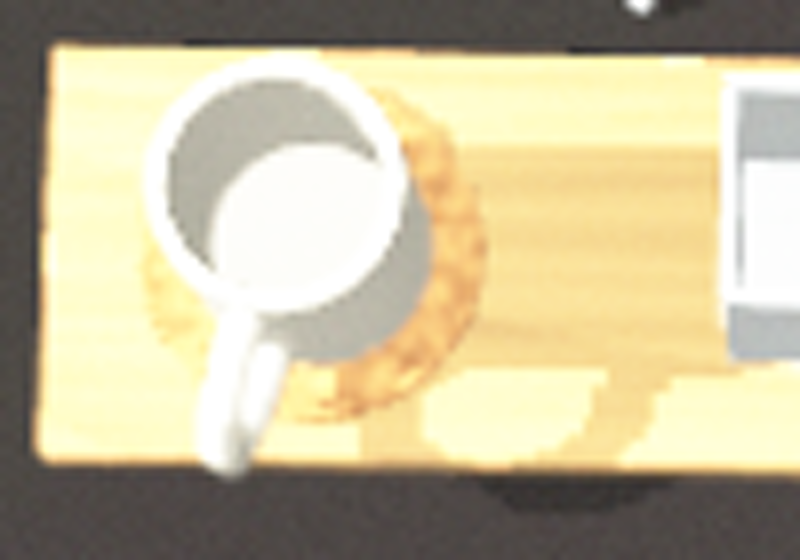

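View pics/h.png

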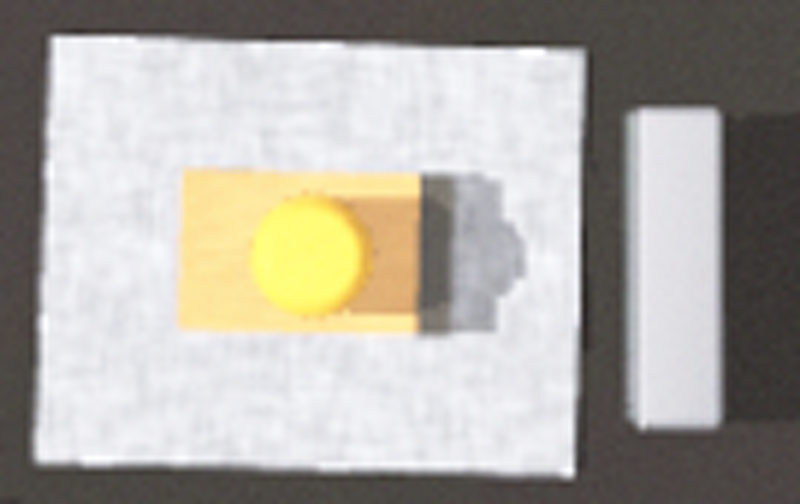

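The crops show the memo (181–452) centred on the mat (43–580), the weight on the memo, and a gap of about 15 mm from mat to stapler. The mug rim centre is (275,182) and the coaster centre (313,248) in the 8× crop. I'll check that offset and hand in if it is small.

Run:
```python
from vis import *
from station import *
m=ray("top",[(210+275.5/8-.5,155+182.5/8-.5)],.1)[0];c=ray("top",[(210+313.5/8-.5,155+248.5/8-.5)],.02)[0]
d=np.linalg.norm(m[:2]-c[:2]);print(m,c,d,status.current_t())
if d<.008:print(manip.finish_job())
```

```text
[0.66711376 0.13894449 0.1       ] [0.66779502 0.13978077 0.02      ] 0.0010786519833194301 93.875
the job is handed in; nothing more can be done
None
```

The desk is set out as asked and the job is handed in at about 94 s: my last pictures show the mug about 1 mm off the coaster's centre, the memo and paperweight a few mm off at most, the stapler about 15 mm from the mat, the pot midway and the tape dispenser unmoved; my first two grips closed on air because the real fingertips sit 37 mm above the reported TCP, and the judge's verdict was not shown.

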